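# Turn the stand-mounted wheel by its spokes to bring the tyre valve to the pump position

## Robot

A 6-joint arm with a two-finger parallel gripper is mounted at the origin on a cart in front of the work surface, level with it; the furniture and walls round the work are solid. World frame = base frame: x ahead of the robot, y to its left, z up, the work surface at z = 0. Lengths are in m, angles in rad, forces in N, time in s.
With the tool pointing down it reaches from about 0.25 to 0.775 m from the base axis. Payload 4 kg.
Tool frame: the origin (TCP) lies between the finger pads; the fingertips stand 14 mm ahead of it and the grasp point (between the pads) lies 5 mm behind it (nose_length is the distance from the TCP to the fingertips, in m); z points along the fingers, y is the line along which they close (so a half turn about z gives the same grasp; the last joint's range is limited). The gripper opens to 94 mm and grips with 3 to 60 N. Pads are 16 mm wide; open, the fingers measure 119 mm over their backs; the gripper's body (75 mm by 177 mm) begins 78 mm behind the grasp point.
Start: joints at [1.245, 0.087, 1.371, -0, 1.684, -0.103], TCP at [0.122, 0.536, 0.192] pointing down, gripper open.
Joint ranges: [-3.1, 3.1], [-0.76, 2.03], [0.27, 2.55], [-1.08, 4.22], [0.17, 2.65], [-2.57, 2.57]. Speed limits (rad/s): [2.79, 2.79, 3.14, 3.14, 3.14, 3.14].

## Interface

Orientations are given as [roll, pitch, yaw] about the fixed x, y, z axes, in that order (R = Rz(yaw) Ry(pitch) Rx(roll)).
In Python, from bench import * gives the robot as it stands.
- The arm moves only by the tool move_arm, never from a script. Its argument "steps" is one flat list of numbers, 7 for each row, row after row: the turn, a rotation vector about the world's x, y, z in rad, then the shift along the world's x, y, z in m, then the opening, from 0 (shut) to 1 (fully open). A call has 1 to 12 rows; each row is the pose to reach, as a shift and turn from the pose commanded when the call began; what a row does not reach only later rows make up. A row lasts 1/10 s, in which the tool goes at most 50 mm and 8.59 degrees, less where a joint would pass 70% of its speed; a pose out of reach is approached as far as the arm can. A call with a gripper value outside its range is refused whole. The fingers move at their own pace and stop on an object; the grip force is fixed at half the most. Time passes only in rows, so rows that repeat a pose let the fingers close. It gives the time, the measured TCP pose, the force, the opening and the grip force at its end, in the units of the state.
- get_obs(): the state, without advancing time (a new reading comes with each control period).
- snapshot(name): name is "scene" or "top" or "wrist"; returns (picture, depth): 480x640x3 uint8, red, green, blue; 480x640 float32, m along the optical axis (not along the pixel's ray), 0 where there is no reading.
- camera_model(name): a dict with "fx", "fy", "cx", "cy" (pixels), "rvec" (rotation vector, rad) and "tvec" (3), from world to camera coordinates, as OpenCV has them. Camera axes: x right, y down, z forward; pixel columns grow to the right and rows downward; lengths in m; the calibration is good to about 2 mm. A picture is of the moment at which its call begins: read the wrist's pose just before it. camera_model takes no time and is no camera call; for the wrist camera it gives the pose at the moment of the call.
- close_job(): hands the job in; it is judged then, once.
Trained networks look in the newest picture that a camera, given by its name, has taken for a name from the list of things; names that differ only in an ending like _2 or _b are one class to them, and where a whole thing is asked for, a point or a joint stands for the part that bears it (a point fixed in the world has none). Each returns a list of dicts, best first, with "score" (0 to 1); they miss things now and then, are a little off and sometimes report something else, mostly with a low value. They report only what shows in the picture. A call takes as long as a camera call.
- silhouettes(camera, target): "pixels" (480x640 bool, what is visible of it) and "uv" ([column, row] in pixels, amid what is visible of it).
- spot_point(camera, target): "uv" ([column, row] in pixels: a listed point, or the origin of a listed thing).
The state is a dict: "time": time; "joint_positions": joint angles; "qvel": joint speeds; "joint_torque": joint torques, N m; "tool_pos": TCP position; "ee_rot": TCP orientation; "wrist_force": force on the tool from outside, world axes, zero at the start; "wrist_torque": the same for the moment, N m; "width": finger opening in m; "finger_force": force on a finger pad.
Only numpy, scipy, OpenCV 4.12 (cv2) and the standard library are available. Lean on these libraries where they do the work, as an engineer would, in place of code of your own. Each camera call takes 0.05 s, during which the arm holds its last target. There are 200 camera calls.

## Task

Turn the small tyred wheel in the stand by pushing its spokes, one after another, gently with the fingertips, without gripping them, until the valve is at the lowest point of the rim and its stem points straight up at the hub, ready for the pump. Leave the wheel standing still there and do not disturb the loose parts on the bench.

Things in the scene. Friction and masses are not known exactly. Their poses are not given: they have to be found in the camera images.
- stand: grey steel wheel stand, fixed to the bench; origin under its centre on the bench top, its front (-x) faces the robot, y left, z up. Feet: x -110 to +100 mm at y = +-150 mm (326 mm wide overall). It carries the wheel leaning back: the wheel's plane is 40 degrees off vertical, top away from the robot; the axle points to the front (-x) and 40 degrees upward
- bar (a point): middle of the level flat front bar (24 mm high, 10 mm thick, from post to post) that crosses the wheel's front at the axle, 36 mm before the wheel's mid plane along the axle; an axle nut sticks out to 55 mm. An equal bar crosses behind. A finger cannot follow a spoke past the bar, so several pushes are needed; the half of the wheel above it is open. Axes as stand
- axle (a point): centre of the wheel on its axle in the wheel's mid plane, 130 mm above the stand's origin; axes as stand. Round it the black tyre reaches from radius 99 to 126 mm and is 26 mm wide
- wheel: the wheel: origin at its centre, z along the axle to the front, x along the spoke facing away from the valve. Valve lowest = x in the stand's xz plane, pointing up and back. Five straight aluminium spokes 72 degrees apart, 13 mm wide, 14 thick, run from the hub (radius 24, 52 long) to the rim (inner radius 93). Turns both ways; drag (3 to 6 N at mid-spoke) holds it where left
- valve (a point): the stem of the tyre valve, 9 mm thick brass with an 11 mm black cap, sticking inward from the rim towards the hub from radius 93 to 62 mm, midway between two spokes; this point is on the stem 80 mm from the axle, in the wheel's mid plane. It starts within 35 degrees of the top
- loose_tape_roll: black tape roll lying on the bench left of the stand, 105 mm across, 19 mm high; leave alone; origin under its centre
- loose_grease_tin: round grease tin, 86 mm across, 52 mm high, farther left; leave alone; origin under its centre
- loose_piston: bare metal piston, 48 mm across, 46 mm high, standing a little left of the stand; leave alone; origin under its centre
- loose_marker: black marker pen, 131 mm long, 16 mm thick, lying just right of the stand; leave alone; origin under its centre
- loose_sprocket: steel sprocket, 65 mm across, 16 mm high, lying on the bench under the leaning wheel; leave alone; origin under its centre
- loose_combination_spanner: spanner, 190 mm long, 31 mm wide, 9 mm high, lying just left of the stand; leave alone; origin under its centre

How it is judged:
By the outcome, as a careful person would: the job done as asked, in the order asked, and still so for the second after the job is handed in, with the robot touching nothing.
It also fails if it takes over 54 s, if anything falls off the work surface, if the arm or the gripper's body presses on something with over 40 N, if the wrist force passes 120 N, or if a joint passes its speed limit or range.

## Working session

There is one attempt and no reset: what is moved stays moved. The work goes in short steps, Python scripts to look and compute and a tool call to move; the robot and the scene stay as the last step left them, time stands still between calls to the robot, and variables do not carry over. Pictures are saved under pics/ and viewed, at most 11 in all, crops included, and the job is handed in when it is done.

Besides the shell and the picture viewer there is one more tool, called after "Emit:" in YAML: its name, and indented under it one key for each argument. move_arm: Moves the arm, as the interface text tells. Its arguments: {"type":"object","properties":{"steps":{"type":"array"}},"required":["steps"]}

```bash
mkdir -p pics; ls
cat > h.py <<'E'
from bench import *
import numpy as np, cv2
from scipy.spatial.transform import Rotation as R
def cam(n):
    m=camera_model(n); K=np.array([[m['fx'],0,m['cx']],[0,m['fy'],m['cy']],[0,0,1]]); Rm=cv2.Rodrigues(np.array(m['rvec'],float))[0]; t=np.array(m['tvec'],float).ravel()
    return K,Rm,t
def ray(c,uv):
    K,Rm,t=c; d=Rm.T@np.linalg.solve(K,[uv[0],uv[1],1.]); return -Rm.T@t,d
def proj(c,P):
    K,Rm,t=c; q=K@(Rm@np.asarray(P)+t); return q[:2]/q[2]
def tri(c1,u1,c2,u2):
    o1,d1=ray(c1,u1);o2,d2=ray(c2,u2)
    s=np.linalg.lstsq(np.c_[d1,-d2],o2-o1,rcond=None)[0]
    return (o1+s[0]*d1+o2+s[1]*d2)/2, np.linalg.norm(o1+s[0]*d1-o2-s[1]*d2)
E
python3 - <<'E'
from h import *
np.set_printoptions(precision=3,suppress=True)
res={}
for n in ["scene","top"]:
    p,d=snapshot(n); cv2.imwrite(f"pics/{n}0.png",p[:,:,::-1]); c=cam(n)
    np.savez(f"/tmp/{n}0.npz",p=p,d=d)
    print(n,"campos",-c[1].T@c[2])
    for t in ["stand","bar","axle","wheel","valve"]:
        r=spot_point(n,t)[:2]
        for x in r:
            uv=np.array(x['uv']); z=d[int(uv[1]),int(uv[0])]; o,dd=ray(c,uv); print(t,round(x['score'],2),uv,o+dd*z)
        if r: res[n,t]=r[0]['uv']
for t in ["stand","bar","axle","wheel","valve"]:
    if ("scene",t) in res and ("top",t) in res: print(t,tri(cam("scene"),res["scene",t],cam("top"),res["top",t]))
print(get_obs())
E
```

```text
pics
scene campos [ 0.138 -0.425  0.89 ]
stand 0.77 [350.6 303.8] [ 0.519 -0.027  0.   ]
bar 0.74 [344.6 271.6] [ 0.485 -0.036  0.163]
bar 0.33 [353.9 270.7] [ 0.501 -0.045  0.163]
axle 0.71 [355.4 271.5] [ 0.506 -0.044  0.156]
wheel 0.93 [353.9 270.8] [ 0.501 -0.045  0.163]
wheel 0.21 [286.1 257.7] [0.473 0.169 0.001]
valve 0.55 [385.6 253.1] [0.657 0.017 0.037]
top campos [0.301 0.122 1.199]
stand 0.74 [359.4 240.9] [ 0.503 -0.008  0.152]
bar 0.7 [372.1 243.9] [ 0.492 -0.034  0.167]
axle 0.79 [371.5 234.1] [ 0.515 -0.034  0.163]
axle 0.39 [368.8 232.6] [ 0.519 -0.028  0.162]
wheel 0.81 [365.8 233.4] [ 0.518 -0.022  0.161]
valve 0.72 [386.5 209.1] [ 0.567 -0.067  0.183]
valve 0.69 [369.3 245.1] [ 0.489 -0.027  0.172]
stand (array([ 0.528, -0.025, -0.007]), np.float64(0.011865066049044762))
bar (array([ 0.491, -0.034,  0.158]), np.float64(0.006315797569695874))
axle (array([ 0.517, -0.036,  0.139]), np.float64(0.005819416315961699))
wheel (array([ 0.523, -0.026,  0.125]), np.float64(0.004946919504702118))
valve (array([ 0.563, -0.065,  0.194]), np.float64(0.0020123232609830437))
{'time': 0.6, 'joint_positions': array([ 1.245,  0.087,  1.371,  0.   ,  1.684, -0.103]), 'qvel': array([ 0.001, -0.   , -0.002, -0.001, -0.   ,  0.001]), 'joint_torque': array([ -0.001, -33.978, -30.242,   0.072,   0.023,   0.   ]), 'tool_pos': array([0.122, 0.536, 0.192]), 'ee_rot': array([ 3.141, -0.   ,  2.919]), 'wrist_force': array([ 0.625,  0.558, -0.193]), 'wrist_torque': array([-0.075, -0.036,  0.013]), 'finger_force': 0.0, 'width': 0.09377396434808336}
```

Run:
```python
import cv2,numpy as np
a=cv2.imread("pics/scene0.png");b=cv2.imread("pics/top0.png")
A=cv2.resize(a[180:360,240:460],None,fx=1.8,fy=1.8,interpolation=2)
B=cv2.resize(b[150:330,270:490],None,fx=1.8,fy=1.8,interpolation=2)
A=a[170:370,230:480];B=b[140:340,260:510]
cv2.imwrite("pics/c0.png",cv2.resize(np.vstack([A,B])[:, :],None,fx=1.5,fy=1.5) if 0 else np.hstack([cv2.resize(A,(400,320),interpolation=2),cv2.resize(B,(400,320),interpolation=2)]))
```

```text
(no output)
```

View pics/c0.png

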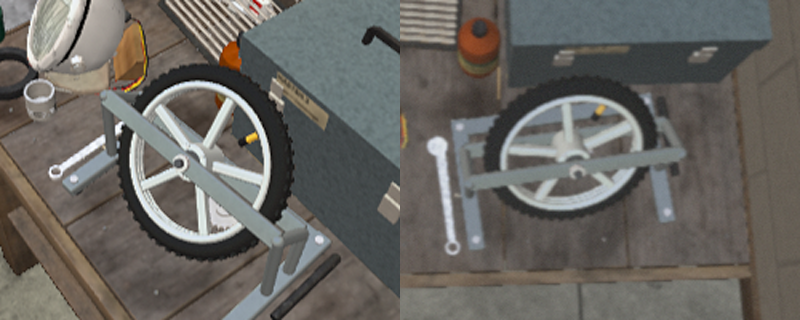

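View pics/scene0.png

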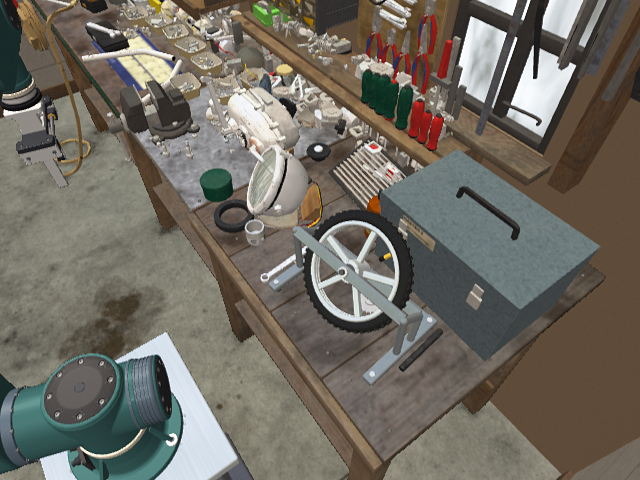

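The view shows the wheel, with the valve (brass with a black cap) right of the top at about scene (386,253), and a tall toolbox close behind. Next I fit the wheel pose from depth and rectify the wheel plane.

```bash
cat >> h.py <<'E'
from scipy.optimize import least_squares
A40=np.radians(40)
def wheelR(yaw):  # columns: e1 (right=-y... in-plane left), e2 in-plane up, n axle to front
    Y=R.from_euler('z',yaw).as_matrix()
    n=Y@[-np.cos(A40),0,np.sin(A40)]; up=Y@[np.sin(A40),0,np.cos(A40)]; left=Y@[0,1,0]
    return np.c_[left,up,n]
def rect(n,img,C,yaw,h=0.,S=2000,r=.13):
    """rectified view of wheel plane offset h along axle; image x = right(-left), y = down"""
    c=cam(n);W=wheelR(yaw);N=int(2*r*S)
    g=(np.arange(N)-N/2)/S; X,Yv=np.meshgrid(g,g)
    P=C+h*W[:,2]+X[...,None]*(-W[:,0])+Yv[...,None]*(-W[:,1])
    q=(P@c[1].T+c[2])@c[0].T
    return cv2.remap(img,(q[...,0]/q[...,2]).astype(np.float32),(q[...,1]/q[...,2]).astype(np.float32),1)
E
python3 - <<'E'
from h import *
np.set_printoptions(precision=4,suppress=True)
pts=[]
for n in ["scene","top"]:
    f=np.load(f"/tmp/{n}0.npz");p,d=f['p'],f['d'];c=cam(n)
    s=silhouettes(n,"wheel"); print(n,[(x['score'],x['pixels'].sum(),x['uv']) for x in s])
    m=s[0]['pixels']&(p.max(2)<75)&(d>0)
    v,u=np.nonzero(m); D=np.linalg.solve(c[0],np.c_[u,v,np.ones(len(u))].T)*d[v,u]
    P=(c[1].T@(D-c[2][:,None])).T; pts.append(P); print(len(P),P.min(0),P.max(0))
def fit(P,zfree):
    def res(x):
        W=wheelR(x[2]); q=(P-[x[0],x[1],x[3] if zfree else .13])@W
        rr=np.hypot(q[:,0],q[:,1]); return np.hypot(rr-.1125,q[:,2])-.0135
    return least_squares(res,[.52,-.03,0,.13],loss='soft_l1',f_scale=.002)
for nm,P in [("scene",pts[0]),("top",pts[1]),("both",np.vstack(pts))]:
    for z in (0,1):
        r=fit(P,z); print(nm,z,r.x,np.sqrt(np.median(r.fun**2)))
r=fit(np.vstack(pts),0).x;C=np.array([r[0],r[1],.13]);yaw=r[2]
W=wheelR(yaw)
V=np.array([.563,-.065,.194]); q=(V-C)@W; print("valve wheelcoords L,U,N",q,np.hypot(*q[:2]),"ang from up to left",np.degrees(np.arctan2(q[0],q[1])))
ims=[rect(n,np.load(f"/tmp/{n}0.npz")['p'],C,yaw,.0,1400) for n in ("scene","top")]
im=np.hstack(ims)[:,:,::-1].copy()
for k in (0,1): cv2.circle(im,(182+364*k,182),int(.126*1400),(0,0,255),1)
cv2.imwrite("pics/rect0.png",im)
# top depth of toolbox: points x>.6
f=np.load("/tmp/top0.npz");d=f['d'];c=cam("top");v,u=np.mgrid[0:480,0:640];v=v.ravel();u=u.ravel()
D=np.linalg.solve(c[0],np.c_[u,v,np.ones(len(u))].T)*d[v,u];P=(c[1].T@(D-c[2][:,None])).T
m=(P[:,1]>-.35)&(P[:,1]<.15)&(P[:,0]>.55)
for a in np.arange(.55,.85,.02):
    k=m&(abs(P[:,0]-a)<.01); print(round(a,2),k.sum(),np.percentile(P[k,2],[10,50,90,99]) if k.any() else '')
E
```

```text
scene [(0.91, np.int64(6458), [361.2, 268.8])]
3295 [ 0.4313 -0.1518 -0.0035] [0.6565 0.2163 0.2333]
top [(0.89, np.int64(5278), [366.8, 228.2])]
2378 [ 0.434  -0.1712 -0.0247] [0.6586 0.0983 0.2334]
scene 0 [ 0.5194 -0.0269  0.1144  0.13  ] 0.0009456248175501551
scene 1 [ 0.5193 -0.0269  0.1144  0.1299] 0.000943944047846557
top 0 [ 0.5214 -0.0263  0.1153  0.13  ] 0.0010757051223676956
top 1 [ 0.5213 -0.0263  0.1153  0.1298] 0.0010597328782623178
both 0 [ 0.5201 -0.0267  0.1136  0.13  ] 0.0011053969320920579
both 1 [ 0.52   -0.0267  0.1136  0.1299] 0.0011055145578519592
valve wheelcoords L,U,N [-0.0429  0.0736  0.0118] 0.08522651974309274 ang from up to left -30.229872248965933
0.55 744 [-0.0006  0.1174  0.1971  0.2061]
0.57 1421 [-0.0004  0.1888  0.2152  0.2228]
0.59 1456 [-0.0008  0.0215  0.2272  0.2316]
0.61 918 [-0.0015  0.0047  0.0253  0.2254]
0.63 715 [-0.0025  0.0011  0.0155  0.0248]
0.65 4803 [0.0016 0.1195 0.2139 0.2182]
0.67 1943 [0.0018 0.215  0.2179 0.2199]
0.69 1900 [0.0643 0.215  0.2179 0.2198]
0.71 1680 [0.1179 0.2155 0.218  0.22  ]
0.73 1527 [0.121  0.2157 0.2182 0.2204]
0.75 1468 [0.2122 0.2158 0.218  0.22  ]
0.77 1861 [0.2101 0.2164 0.2482 0.2521]
0.79 1251 [0.001  0.2155 0.2181 0.2204]
0.81 1620 [0.0028 0.2155 0.2181 0.22  ]
0.83 1586 [0.0028 0.2155 0.2181 0.22  ]
```

View pics/rect0.png

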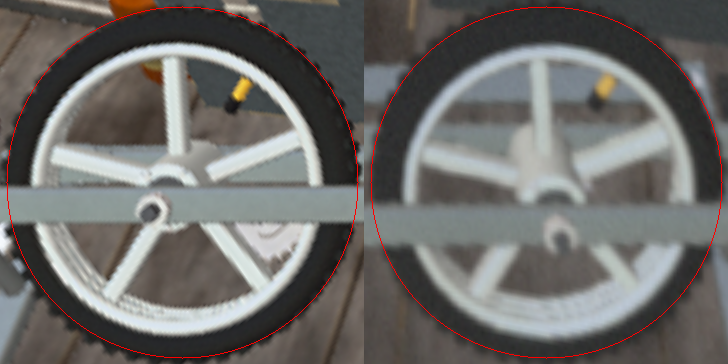

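The rectified view fits the 126 mm circle. The valve is about 31° right of the top, and the spokes are at about +5°, -67° and +77°. Turning clockwise by about 149° takes two pushes to the right.

```bash
cat >> h.py <<'E'
C0=np.array([.5201,-.0267,.13]); YAW=.1136; W0=wheelR(YAW)
def at(th,rho,h):  # th deg from up toward left
    a=np.radians(th); return C0+W0@[rho*np.sin(a),rho*np.cos(a),h]
def LU(L,U,h): return C0+W0@[L,U,h]
RT=np.c_[W0[:,0],W0[:,1],-W0[:,2]]
def phase(n,img):
    """valve angle mod 72 (deg) from spoke brightness, front face plane"""
    c=cam(n); g=img.mean(2).astype(np.float32); best=[]
    for ph in np.arange(0,72,.25):
        s=[]
        for k in range(5):
            th=ph+36+72*k
            for d,w in ((0,1),(-6,.5),(6,.5),(-12,-1),(12,-1)):
                for r in np.arange(.05,.086,.004):
                    P=at(th+np.degrees(d/1000/r) ,r,.007)
                    if (P-C0)@W0[:,1]<.028: continue
                    u=proj(c,P); s.append(w*float(cv2.getRectSubPix(g,(1,1),tuple(map(float,u)))[0,0]))
        best.append(np.mean(s) if s else -1e9)
    i=int(np.argmax(best)); return i*.25,best[i]
E
python3 - <<'E'
from h import *
np.set_printoptions(precision=4,suppress=True)
for n in("scene","top"):
    p=phase(n,np.load(f"/tmp/{n}0.npz")['p']); print(n,p, [((p[0]+72*k+180)%360)-180 for k in range(5)])
o=get_obs(); Rc=R.from_euler('xyz',o['ee_rot']).as_matrix()
print("det",np.linalg.det(RT)); print("rotvec",R.from_matrix(RT@Rc.T).as_rotvec())
for nm,P in [("approach",at(38,.065,.10)),("insert",at(38,.065,.002))]: print(nm,P,P-o['tool_pos'])
E
```

```text
scene (42.5, np.float64(31.169950398531828)) [42.5, 114.5, -173.5, -101.5, -29.5]
top (45.25, np.float64(22.155078676011826)) [45.25, 117.25, -170.75, -98.75, -26.75]
det 0.9999999999999997
rotvec [ 0.6189 -0.6904 -1.151 ]
approach [0.4722 0.0081 0.2335] [ 0.3506 -0.5283  0.0419]
insert [0.5468 0.0166 0.1705] [ 0.4252 -0.5198 -0.0211]
```

Emit:
move_arm:
  steps: [0.048,-0.053,-0.088,0.026,-0.04,0.012,0,0.095,-0.106,-0.177,0.052,-0.08,0.024,0,0.143,-0.159,-0.266,0.078,-0.12,0.036,0,0.19,-0.212,-0.354,0.104,-0.16,0.048,0,0.238,-0.266,-0.443,0.13,-0.2,0.06,0,0.286,-0.319,-0.531,0.156,-0.24,0.072,0,0.333,-0.372,-0.62,0.182,-0.28,0.084,0,0.381,-0.425,-0.708,0.208,-0.32,0.096,0,0.428,-0.478,-0.797,0.234,-0.36,0.108,0,0.476,-0.531,-0.885,0.26,-0.4,0.12,0,0.524,-0.584,-0.974,0.286,-0.44,0.132,0,0.571,-0.637,-1.062,0.312,-0.48,0.144,0]

```text
time: 1.9
tool_pos: [0.4544, 0.0559, 0.3411]
ee_rot: [2.341, 0.036, 1.773]
wrist_force: [0.4, 0.6, -1.0]
width: 0.0021
finger_force: 0.0
```

```bash
cat >> h.py <<'E'
def go(P,q=True):
    o=get_obs(); Rc=R.from_euler('xyz',o['ee_rot']).as_matrix()
    print("rotvec",R.from_matrix(RT@Rc.T).as_rotvec().round(4),"shift",(P-o['tool_pos']).round(4), "LUh now",((o['tool_pos']-C0)@W0).round(4),"F",(o['wrist_force']@W0).round(1),"t",round(o['time'],2),"w",round(o['width'],4),"q",o['joint_positions'].round(2))
E
python3 - <<'E'
from h import *
go(at(38,.065,.06));
E
```

```text
rotvec [ 0.0473 -0.0656 -0.087 ] shift [ 0.0482 -0.0443 -0.1333] LUh now [0.0895 0.1258 0.1785] F [ 0.5 -0.5 -1. ] t 1.9 w 0.0021 q [-0.23 -0.76  1.9   0.3   1.25 -0.43]
```

```bash
cat >> h.py <<'E'
def RTt(deg): # tool less tilted by deg (more vertical)
    return R.from_rotvec(W0[:,0]*np.radians(deg)).as_matrix()@RT
def tip(L,U,h,deg=20,seq=None):
    o=get_obs(); Rc=R.from_euler('xyz',o['ee_rot']).as_matrix(); T=RTt(deg)
    tn=(o['tool_pos']+.014*Rc[:,2]-C0)@W0
    print("rotvec",R.from_matrix(T@Rc.T).as_rotvec().round(3),"shift",(LU(L,U,h)-.014*T[:,2]-o['tool_pos']).round(4),"tip LUh",(tn*1000).round(1),"F(LUh)",(o['wrist_force']@W0).round(1),"t",round(o['time'],2),"q",o['joint_positions'].round(2))
E
python3 - <<'E'
from h import *
print(RTt(20)[:,2])
a=np.radians(38)
tip(.065*np.sin(a),.065*np.cos(a),.045)
E
```

```text
[ 0.49677723  0.05667791 -0.8660254 ]
rotvec [-0.008  0.279 -0.093] shift [ 0.0527 -0.0438 -0.1308] tip LUh [ 90.  124.8 164.6] F(LUh) [ 0.5 -0.5 -1. ] t 1.9 q [-0.23 -0.76  1.9   0.3   1.25 -0.43]
```

Emit:
move_arm:
  steps: [-0.003,0.09,-0.03,0.017,-0.015,-0.02,0,-0.005,0.18,-0.06,0.035,-0.03,-0.06,0,-0.008,0.279,-0.093,0.053,-0.044,-0.1,0,-0.008,0.279,-0.093,0.053,-0.044,-0.131,0,-0.008,0.279,-0.093,0.053,-0.044,-0.131,0]

```text
time: 2.4
tool_pos: [0.5037, 0.014, 0.2007]
ee_rot: [2.636, -0.004, 1.688]
wrist_force: [-0.3, -0.8, 0.0]
width: 0.0006
finger_force: 0.0
```

Run:
```python
from h import *
a=np.radians(38)
tip(.065*np.sin(a),.065*np.cos(a),.045)
tip(.065*np.sin(a),.065*np.cos(a),-.012)
p,d=snapshot("wrist"); cv2.imwrite("pics/w1.png",p[:,:,::-1])
p,d=snapshot("scene"); cv2.imwrite("pics/s1.png",cv2.resize(p[150:390,220:540,::-1],None,fx=2,fy=2))
```

```text
rotvec [-0.002 -0.018 -0.003] shift [ 0.0034 -0.0019  0.0096] tip LUh [42.3 41.6 41.3] F(LUh) [-0.7 -0.3  0.3] t 2.4 q [-0.2  -0.42  1.88  0.16  1.21 -0.33]
rotvec [-0.002 -0.018 -0.003] shift [ 0.0467  0.0031 -0.0271] tip LUh [42.3 41.6 41.3] F(LUh) [-0.7 -0.3  0.3] t 2.4 q [-0.2  -0.42  1.88  0.16  1.21 -0.33]
```

View pics/s1.png

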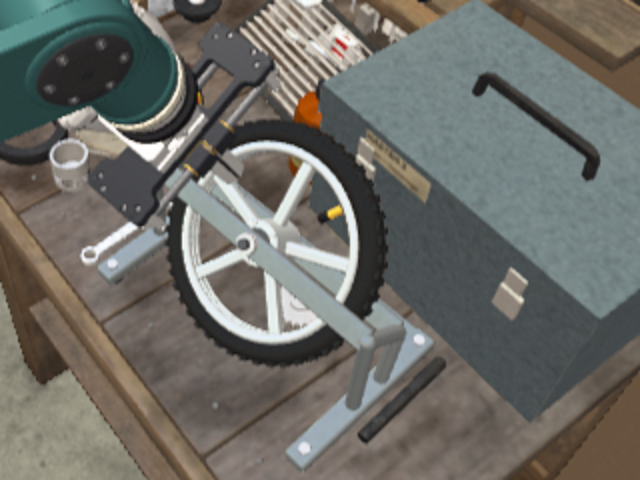

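View pics/w1.png

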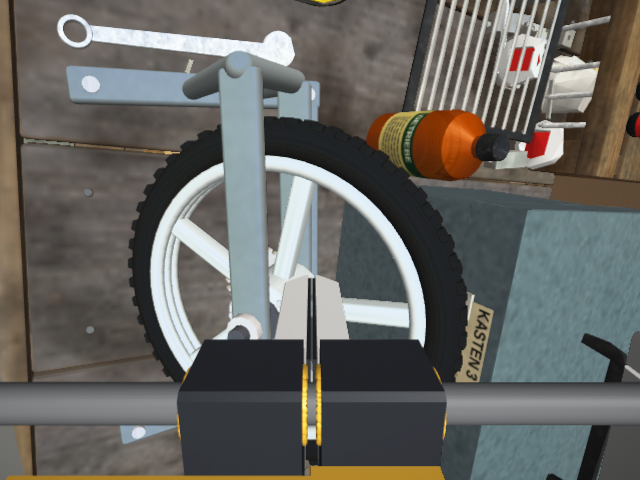

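Run:
```python
from h import *
tip(.040,.053,-.012)
```

```text
rotvec [-0.    -0.004 -0.004] shift [ 0.0452  0.0031 -0.0341] tip LUh [42.  50.  44.7] F(LUh) [0.  0.8 1. ] t 2.5 q [-0.2  -0.43  1.87  0.17  1.21 -0.33]
```

Emit:
move_arm:
  steps: [0,0,0,0.012,0.001,-0.009,0,0,0,0,0.024,0.002,-0.018,0,0,0,0,0.035,0.002,-0.026,0,0,0,0,0.045,0.003,-0.034,0,0,0,0,0.045,0.003,-0.034,0,0,0,0,0.045,0.003,-0.034,0]

```text
time: 3.1
tool_pos: [0.5518, 0.017, 0.1765]
ee_rot: [2.62, 0.0, 1.689]
wrist_force: [0.2, -0.2, 0.7]
width: 0.0005
finger_force: 0.0
```

Run:
```python
from h import *
tip(.020,.060,-.012)
o=get_obs()
# push arc: finger centre angle offset beta; spoke angle sp: 5 -> -70
for sp in [20,10,5,-5,-15,-25,-35,-45,-55,-62,-67,-70]:
    a=np.radians(sp); r=.062; off=.0065+8e-3*abs(np.cos(a))+12.5e-3*abs(np.sin(a))
    L=r*np.sin(a)+off*np.cos(a); U=r*np.cos(a)-off*np.sin(a)
    print(sp,(L*1000).round(),(U*1000).round(),((LU(L,U,-.012)-.014*RTt(20)[:,2])-o['tool_pos']).round(4))
```

```text
rotvec [ 0.001 -0.002 -0.004] shift [ 0.0066 -0.0193  0.0039] tip LUh [ 39.9  54.2 -11.2] F(LUh) [-0.2  0.6  0.3] t 3.1 q [-0.16 -0.31  1.85  0.16  1.1  -0.32]
20 38.0 52.0 [-0.0006 -0.0016 -0.0022]
10 27.0 58.0 [ 0.0046 -0.0124  0.0025]
5 21.0 60.0 [ 0.0067 -0.0183  0.0042]
-5 10.0 63.0 [ 0.0097 -0.0289  0.0063]
-15 1.0 64.0 [ 0.0115 -0.038   0.0073]
-25 -9.0 64.0 [ 0.0125 -0.0477  0.0071]
-35 -19.0 62.0 [ 0.0125 -0.0578  0.0057]
-45 -29.0 59.0 [ 0.0113 -0.068   0.0029]
-55 -39.0 53.0 [ 0.0087 -0.0779 -0.0015]
-62 -45.0 48.0 [ 0.0062 -0.0845 -0.0054]
-67 -49.0 44.0 [ 0.0039 -0.0888 -0.0086]
-70 -51.0 41.0 [ 0.0024 -0.0913 -0.0107]
```

Emit:
move_arm:
  steps: [0,0,0,0.004,-0.01,0.002,0,0,0,0,0.0065,-0.017,0.004,0,0,0,0,0.008,-0.022,0.005,0,0,0,0,0.009,-0.027,0.006,0,0,0,0,0.0105,-0.032,0.0065,0,0,0,0,0.011,-0.036,0.007,0,0,0,0,0.0115,-0.04,0.007,0,0,0,0,0.012,-0.044,0.007,0,0,0,0,0.0125,-0.048,0.007,0,0,0,0,0.0125,-0.052,0.0065,0,0,0,0,0.0125,-0.056,0.006,0,0,0,0,0.0125,-0.06,0.005,0]

```text
time: 4.3
tool_pos: [0.564, -0.0434, 0.1797]
ee_rot: [2.622, -0.0, 1.688]
wrist_force: [-0.7, 0.5, -0.4]
width: 0.0004
finger_force: 0.0
```

```bash
cat > st.py <<'E'
from h import *
import sys
k=sys.argv[1]
for n in("scene","top"):
    p,d=snapshot(n); v=spot_point(n,"valve")[:2]; c=cam(n); a=[]
    for x in v:
        o,dd=ray(c,x['uv']); s=((C0-o)@W0[:,2])/(dd@W0[:,2]); q=(o+s*dd-C0)@W0
        a.append((round(x['score'],2),"r",(np.hypot(q[0],q[1])*1000).round(),"th",np.degrees(np.arctan2(q[0],q[1])).round(1)))
    print(n,a,"phase",[round(((phase(n,p)[0]+72*j+180)%360)-180,1) for j in range(5)])
    cv2.imwrite(f"pics/r_{n}_{k}.png",rect(n,p,C0,YAW,.0,1400)[:,:,::-1])
E
python3 - <<'E'
from h import *
tip(-.051,.041,-.012)
E
python3 st.py 2
```

```text
rotvec [ 0.    -0.004 -0.004] shift [-0.0097 -0.0307 -0.0139] tip LUh [-21.6  60.1 -13.1] F(LUh) [ 0.6 -0.7  0.2] t 4.3 q [-0.31 -0.26  1.81  0.23  1.12 -0.48]
scene [(0.95, 'r', np.float64(86.0), 'th', np.float64(-26.2))] phase [18.5, 90.5, 162.5, -125.5, -53.5]
top [(0.56, 'r', np.float64(78.0), 'th', np.float64(-36.3))] phase [42.5, 114.5, -173.5, -101.5, -29.5]
```

Run:
```python
import cv2,numpy as np
a=cv2.imread("pics/r_scene_2.png");b=cv2.imread("pics/r_top_2.png");cv2.imwrite("pics/r2.png",np.hstack([a,b]))
```

```text
(no output)
```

View pics/r2.png

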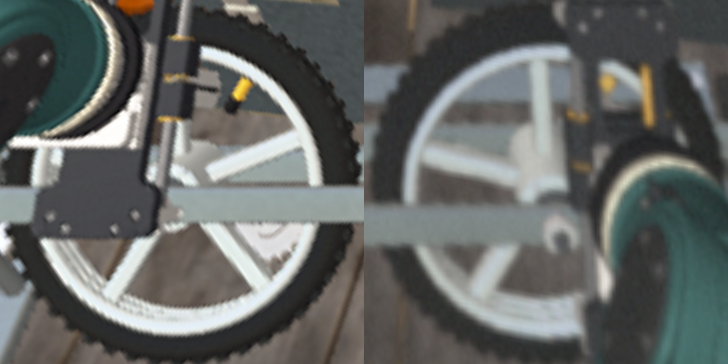

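The wheel has not moved: the valve is still at the same place in the rectified views, yet the finger is now right of the top spoke. I'll check the depths of the finger and spokes.

Run:
```python
from h import *
np.set_printoptions(precision=1,suppress=True)
o=get_obs(); Rc=R.from_euler('xyz',o['ee_rot']).as_matrix()
tp=o['tool_pos']+.014*Rc[:,2]
def hp(n,d,uv):
    c=cam(n); oo,dd=ray(c,uv); z=d[int(round(uv[1])),int(round(uv[0]))]; return ((oo+dd*z-C0)@W0)*1000
f=np.load("/tmp/scene0.npz"); c=cam("scene")
for th,r in [(5,.05),(5,.06),(5,.07),(5,.08),(-67,.06),(-67,.075),(77,.06)]:
    print("spoke0",th,r,hp("scene",f['d'],proj(c,at(th,r,.007))), hp("top",np.load("/tmp/top0.npz")['d'],proj(cam("top"),at(th,r,.007))))
p,d=snapshot("scene"); 
for s in np.arange(0,.1,.01):
    P=tp-s*Rc[:,2]; print("finger",round(s,2),((P-C0)@W0)*1000,hp("scene",d,proj(c,P)))
p2,d2=snapshot("wrist"); cw=cam("wrist"); print("tip px wrist",proj(cw,tp),"spokes px",[proj(cw,at(5,r,.007)) for r in(.03,.09)])
a=cv2.resize(p[190:310,300:420],(480,480),interpolation=2); u=(proj(c,tp)-[300,190])*4; cv2.circle(a,tuple(u.astype(int)),4,(255,0,0),1)
b=p2[120:480].copy() ; b=cv2.resize(b[:,160:480],None,fx=1.0,fy=1.0)
cv2.imwrite("pics/s3.png",np.hstack([a,cv2.resize(b,(320,480))])[:,:,::-1])
```

```text
spoke0 5 0.05 [ 4.2 49.9  7.3] [ 3.9 48.1  4.7]
spoke0 5 0.06 [ 4.7 60.2  8.3] [ 5.8 61.8  9.7]
spoke0 5 0.07 [ 5.9 69.9  7.4] [ 5.4 67.1  3.5]
spoke0 5 0.08 [ 7.7 79.2  5.4] [ 6.3 77.4  3.8]
spoke0 -67 0.06 [-55.2  23.5   7.1] [-55.5  22.6   5.9]
spoke0 -67 0.075 [-69.8  30.1   9.2] [-69.3  28.5   5.9]
spoke0 77 0.06 [58.  13.8  7.9] [58.5 13.8  7.3]
finger 0.0 [-21.4  60.  -13.1] [-32.1  68.1  13.7]
finger 0.01 [-21.4  63.4  -3.8] [-30.9  70.5  19.8]
finger 0.02 [-21.4  66.9   5.6] [-30.7  73.7  28.3]
finger 0.03 [-21.4  70.4  15. ] [-32.4  78.3  41.6]
finger 0.04 [-21.5  73.8  24.4] [-31.1  80.7  47.4]
finger 0.05 [-21.5  77.3  33.8] [-56.7 101.9 116.7]
finger 0.06 [-21.5  80.7  43.2] [-56.  104.5 123.5]
finger 0.07 [-21.5  84.2  52.5] [-54.6 106.6 128.7]
finger 0.08 [-21.5  87.6  61.9] [-50.3 106.9 127.3]
finger 0.09 [-21.6  91.1  71.3] [-48.1 108.5 130.8]
tip px wrist [312.6 273.4] spokes px [array([244.7, 235.4]), array([357.9, 236.2])]
```

View pics/s3.png

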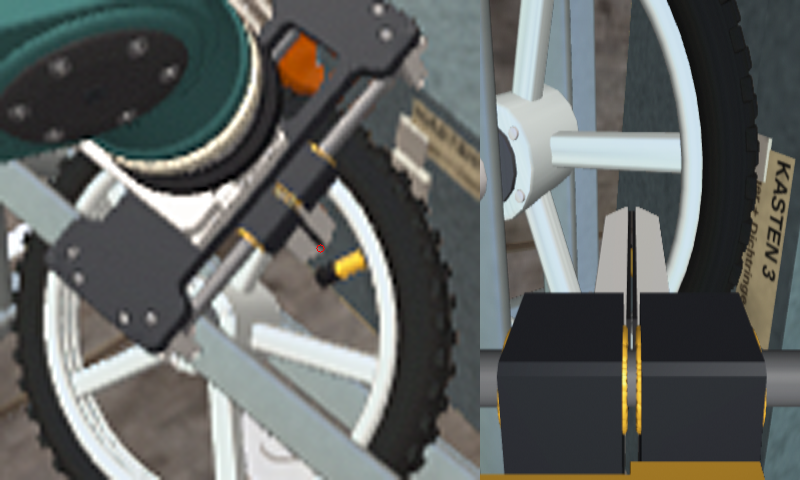

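```bash
python3 - <<'E'
from h import *
np.set_printoptions(precision=1,suppress=True)
o=get_obs(); Rc=R.from_euler('xyz',o['ee_rot']).as_matrix()
p,d=snapshot("wrist"); c=cam("wrist")
def q(u,v):
    oo,dd=ray(c,(u,v)); return oo+dd*d[v,u]
print("cam in tool",(-c[1].T@c[2]-o['tool_pos'])@Rc*1000)
for u,v in [(305,278),(318,278),(305,300),(320,300),(300,320),(325,320),(305,330)]:
    P=q(u,v); print("fing",u,v,"tool",(P-o['tool_pos'])@Rc*1000,"LUh",(P-C0)@W0*1000)
for u,v in [(260,235),(290,235),(320,235),(345,235)]:
    P=q(u,v); print("spoke",u,v,"LUh",(P-C0)@W0*1000)
f=snapshot("top"); dt=f[1]; ct=cam("top")
tp=o['tool_pos']+.014*Rc[:,2]; print(proj(ct,tp),o['tool_pos'],tp)
E
python3 -c "
import bench;print([x for x in dir(bench) if not x.startswith('_')])"
```

```text
cam in tool [  77.5   -0.7 -193.8]
fing 305 278 tool [ 10.3  -3.7 -19.9] LUh [-11.   68.3  20. ]
fing 318 278 tool [ 10.    2.3 -19.2] LUh [-11.2  73.8  17.3]
fing 305 300 tool [  9.9  -3.4 -43.6] LUh [-11.4  76.9  42.2]
fing 320 300 tool [ 10.    2.7 -43.9] LUh [-11.3  82.7  40.3]
fing 300 320 tool [ 10.6  -4.9 -62.5] LUh [-10.8  82.   60.4]
fing 325 320 tool [  9.8   4.2 -60.9] LUh [-11.6  90.   55.8]
fing 305 330 tool [ 10.2  -3.  -69.3] LUh [-11.2  86.1  66.1]
spoke 260 235 LUh [ 4.1 39.5  8.4]
spoke 290 235 LUh [ 6.  56.4  9.4]
spoke 320 235 LUh [ 7.1 71.6  8.4]
spoke 345 235 LUh [ 7.9 83.5  7.2]
[374.  209.3] [ 0.6 -0.   0.2] [ 0.6 -0.   0.2]
['IKError', 'camera_model', 'close_job', 'get_obs', 'nose_length', 'silhouettes', 'snapshot', 'spot_point']
```

Run:
```python
from h import *
np.set_printoptions(precision=1,suppress=True)
print(nose_length)
o=get_obs(); Rc=R.from_euler('xyz',o['ee_rot']).as_matrix()
p,d=snapshot("wrist"); c=cam("wrist")
for u in (306,312,318):
  for v in range(256,282,2):
    oo,dd=ray(c,(u,v)); P=oo+dd*d[v,u]; print(u,v,p[v,u],((P-o['tool_pos'])@Rc*1000))
for z in (-.02,0,.014): print(z,proj(c,o['tool_pos']+Rc@[.0,0,z]),proj(c,o['tool_pos']+Rc@[.01,0,z]))
```

```text
0.014
306 256 [58 66 69] [-44.9  -6.1 183. ]
306 258 [56 65 68] [-47.1  -6.1 183.2]
306 260 [57 66 68] [-48.9  -6.1 182.4]
306 262 [57 65 68] [-50.3  -6.1 180.3]
306 264 [57 65 68] [-52.6  -6.1 180.9]
306 266 [56 65 69] [-54.4  -6.1 180. ]
306 268 [59 68 70] [-56.7  -6.1 180.8]
306 270 [62 72 74] [-58.4  -6.1 179.7]
306 272 [61 70 72] [-60.6  -6.1 179.7]
306 274 [56 65 68] [-62.5  -6.1 179.2]
306 276 [179 176 173] [ 10.1  -3.3 -16.8]
306 278 [179 176 173] [ 10.1  -3.3 -19.6]
306 280 [179 176 172] [ 10.4  -3.2 -22.7]
312 256 [54 63 66] [-42.   -0.2 173.8]
312 258 [57 66 68] [-43.4  -0.2 172. ]
312 260 [58 67 70] [-45.5  -0.2 172.2]
312 262 [57 66 68] [-47.4  -0.2 171.7]
312 264 [56 65 68] [-49.   -0.2 170.6]
312 266 [57 66 68] [-51.1  -0.2 170.6]
312 268 [58 66 69] [-53.   -0.2 170.4]
312 270 [59 68 71] [-55.   -0.2 170.3]
312 272 [59 67 70] [-56.9  -0.2 169.8]
312 274 [58 65 69] [-58.5  -0.2 168.6]
312 276 [57 65 68] [-60.9  -0.2 169.3]
312 278 [52 53 52] [  8.5  -0.5 -15.4]
312 280 [50 48 46] [  8.8  -0.5 -18.7]
318 256 [55 63 66] [-38.6   5.5 163.4]
318 258 [53 60 62] [-40.5   5.5 163.1]
318 260 [55 63 66] [-42.3   5.5 162.8]
318 262 [58 67 70] [-44.    5.5 161.9]
318 264 [57 66 68] [-46.2   5.5 162.5]
318 266 [56 65 67] [-47.8   5.5 161.2]
318 268 [58 66 70] [-50.1   5.5 162.1]
318 270 [59 68 71] [-51.1   5.4 159.4]
318 272 [60 70 73] [-54.3   5.5 162.8]
318 274 [61 70 72] [-55.4   5.5 160.3]
318 276 [178 176 172] [ 10.    2.4 -16.7]
318 278 [179 177 172] [ 10.    2.3 -19.4]
318 280 [179 177 172] [ 10.1   2.3 -22.1]
-0.02 [313.  298.5] [313.  278.6]
0 [312.8 282.6] [312.8 264.4]
0.014 [312.8 273.2] [312.8 256. ]
```

The depth images show that the closed fingertips really end about 16 mm behind the TCP. They passed in front of the spoke with no force on the wrist. I'll use that tip length, go back to the left gap and insert deeper.

```bash
sed -i 's/\.014\*Rc\[:,2\]/NL*Rc[:,2]/; s/\.014\*T\[:,2\]/NL*T[:,2]/; s/^def RTt/NL=-.016\ndef RTt/' h.py
python3 - <<'E'
from h import *
tip(-.021,.062,.03); tip(.04,.054,.03); tip(.04,.054,-.007)
E
```

```text
rotvec [ 0.    -0.004 -0.004] shift [-0.0168 -0.0018  0.0031] tip LUh [-21.2  70.5  15.1] F(LUh) [-0.1 -0.3 -0.6] t 4.75 q [-0.31 -0.26  1.81  0.23  1.12 -0.48]
rotvec [ 0.    -0.004 -0.004] shift [-0.0288  0.0583 -0.003 ] tip LUh [-21.2  70.5  15.1] F(LUh) [-0.1 -0.3 -0.6] t 4.75 q [-0.31 -0.26  1.81  0.23  1.12 -0.48]
rotvec [ 0.    -0.004 -0.004] shift [-0.0007  0.0615 -0.0268] tip LUh [-21.2  70.5  15.1] F(LUh) [-0.1 -0.3 -0.6] t 4.75 q [-0.31 -0.26  1.81  0.23  1.12 -0.48]
```

Emit:
move_arm:
  steps: [0,0,0,-0.01,0,0.004,0,0,0,0,-0.018,0.002,0.006,0,0,0,0,-0.023,0.025,0.003,0,0,0,0,-0.028,0.045,0,0,0,0,0,-0.029,0.058,-0.003,0,0,0,0,-0.029,0.058,-0.003,0,0,0,0,-0.02,0.059,-0.011,0,0,0,0,-0.01,0.06,-0.019,0,0,0,0,-0.001,0.0615,-0.027,0,0,0,0,-0.001,0.0615,-0.027,0,0,0,0,-0.001,0.0615,-0.027,0]

```text
time: 5.85
tool_pos: [0.563, 0.0181, 0.1516]
ee_rot: [2.624, -0.001, 1.688]
wrist_force: [0.4, -0.2, -0.3]
width: 0.0006
finger_force: 0.0
```

```bash
cat > arc.py <<'E'
from h import *
import sys
# arc.py dir h sp1 sp2 ... : dir=+1 finger on left of spoke (push right)
dr=float(sys.argv[1]); h=float(sys.argv[2]); o=get_obs()
tip(.02,.06,h)
for sp in map(float,sys.argv[3:]):
    a=np.radians(sp); r=.062; off=.0065+8e-3*abs(np.cos(a))+6e-3*abs(np.sin(a))
    L=r*np.sin(a)+dr*off*np.cos(a); U=r*np.cos(a)-dr*off*np.sin(a)
    print(sp,(L*1000).round(),(U*1000).round(),((LU(L,U,h)-NL*RTt(20)[:,2])-o['tool_pos']).round(4))
E
python3 arc.py 1 -.007 10 0 -10 -20 -30 -40 -50 -60 -68 -72
```

```text
rotvec [-0.    -0.006 -0.003] shift [ 0.0065 -0.0191  0.006 ] tip LUh [39.6 52.7 -7.6] F(LUh) [-0.2  0.1 -0.5] t 5.85 q [-0.16 -0.26  1.87  0.16  1.04 -0.32]
10.0 26.0 58.0 [ 0.0048 -0.0133  0.0048]
0.0 14.0 62.0 [ 0.0084 -0.0244  0.0075]
-10.0 4.0 64.0 [ 0.0106 -0.0343  0.0089]
-20.0 -6.0 64.0 [ 0.0118 -0.0447  0.0089]
-30.0 -17.0 62.0 [ 0.0119 -0.0555  0.0075]
-40.0 -27.0 58.0 [ 0.0106 -0.0661  0.0046]
-50.0 -37.0 52.0 [ 0.008  -0.0763  0.0001]
-60.0 -46.0 45.0 [ 0.0041 -0.0856 -0.0058]
-68.0 -52.0 37.0 [ 0.     -0.0921 -0.0115]
-72.0 -54.0 33.0 [-0.0023 -0.095  -0.0146]
```

Emit:
move_arm:
  steps: [0,0,0,0.003,-0.008,0.003,0,0,0,0,0.005,-0.0135,0.005,0,0,0,0,0.007,-0.019,0.006,0,0,0,0,0.0085,-0.0245,0.0075,0,0,0,0,0.0095,-0.0295,0.008,0,0,0,0,0.0105,-0.0345,0.009,0,0,0,0,0.011,-0.0395,0.009,0,0,0,0,0.012,-0.0445,0.009,0]

```text
time: 6.65
tool_pos: [0.5733, -0.0243, 0.1598]
ee_rot: [2.626, -0.006, 1.69]
wrist_force: [-2.7, 7.0, -0.7]
width: 0.0007
finger_force: 2.8
```

```bash
python3 arc.py 1 -.007 -20 -25 -30 -35 -40 -45 -50 -55 -60 -65 -70 -74; python3 st.py 4
python3 - <<'E'
from h import *
p,d=snapshot("wrist")
s=np.array(cv2.imread("pics/r_scene_4.png"))
cv2.imwrite("pics/v4.png",np.hstack([s,cv2.resize(p[100:460,120:520,::-1],(400,364))]))
E
```

```text
rotvec [-0.005 -0.009 -0.005] shift [-0.0039  0.0234 -0.0022] tip LUh [-3.8 62.6 -6.6] F(LUh) [ 7.3 -1.7  1. ] t 6.65 q [-0.26 -0.23  1.83  0.22  1.07 -0.44]
-20.0 -6.0 64.0 [ 0.0015 -0.0023  0.0007]
-25.0 -11.0 63.0 [ 0.0017 -0.0076  0.0002]
-30.0 -17.0 62.0 [ 0.0015 -0.013  -0.0007]
-35.0 -22.0 60.0 [ 0.001  -0.0184 -0.002 ]
-40.0 -27.0 58.0 [ 0.0003 -0.0237 -0.0036]
-45.0 -32.0 55.0 [-0.0009 -0.0289 -0.0057]
-50.0 -37.0 52.0 [-0.0023 -0.0339 -0.0081]
-55.0 -42.0 49.0 [-0.0041 -0.0387 -0.0109]
-60.0 -46.0 45.0 [-0.0063 -0.0432 -0.014 ]
-65.0 -50.0 40.0 [-0.0087 -0.0473 -0.0174]
-70.0 -53.0 35.0 [-0.0114 -0.0511 -0.0212]
-74.0 -56.0 31.0 [-0.0138 -0.0539 -0.0244]
scene [(0.8, 'r', np.float64(80.0), 'th', np.float64(-52.3))] phase [13.8, 85.8, 157.8, -130.2, -58.2]
top [(0.61, 'r', np.float64(86.0), 'th', np.float64(-55.0))] phase [14.0, 86.0, 158.0, -130.0, -58.0]
```

View pics/v4.png

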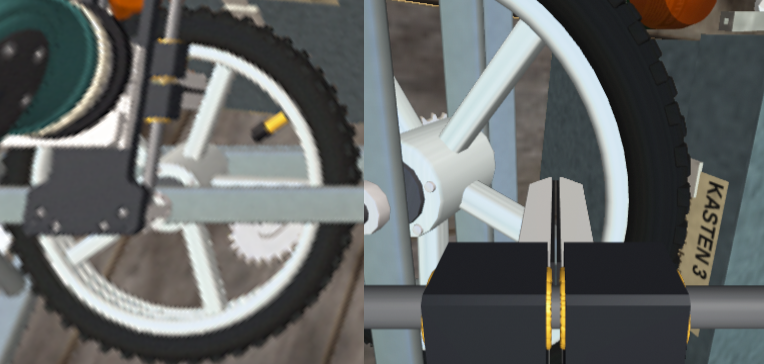

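Emit:
move_arm:
  steps: [0,0,0,0.0015,-0.0055,0.0005,0,0,0,0,0.0015,-0.0105,-0.0005,0,0,0,0,0.001,-0.016,-0.0015,0,0,0,0,0.0005,-0.021,-0.003,0,0,0,0,-0.0005,-0.026,-0.0045,0,0,0,0,-0.0015,-0.031,-0.0065,0,0,0,0,-0.003,-0.0355,-0.009,0,0,0,0,-0.005,-0.04,-0.012,0,0,0,0,-0.007,-0.0445,-0.015,0,0,0,0,-0.0085,-0.047,-0.0175,0,0,0,0,-0.01,-0.049,-0.0195,0,0,0,0,-0.01,-0.049,-0.0195,0]

```text
time: 8.1
tool_pos: [0.5652, -0.0758, 0.1427]
ee_rot: [2.621, 0.001, 1.688]
wrist_force: [-0.1, 1.7, 1.0]
width: 0.0006
finger_force: 1.2
```

```bash
python3 st.py 5
python3 - <<'E'
from h import *
tip(-.045,.048,-.007);tip(-.045,.055,.03);tip(.035,.055,.03);tip(.035,.055,-.007)
E
```

```text
scene [(0.76, 'r', np.float64(76.0), 'th', np.float64(-103.4))] phase [28.5, 100.5, 172.5, -115.5, -43.5]
top [(0.66, 'r', np.float64(397.0), 'th', np.float64(101.0)), (0.48, 'r', np.float64(193.0), 'th', np.float64(105.2))] phase [43.2, 115.2, -172.8, -100.8, -28.8]
rotvec [ 0.001 -0.003 -0.003] shift [0.0039 0.0092 0.0057] tip LUh [-53.8  40.5  -6.9] F(LUh) [1.5 1.5 0.9] t 8.3 q [-0.39 -0.22  1.86  0.28  1.06 -0.59]
rotvec [ 0.001 -0.003 -0.003] shift [-0.0198  0.0065  0.0349] tip LUh [-53.8  40.5  -6.9] F(LUh) [1.5 1.5 0.9] t 8.3 q [-0.39 -0.22  1.86  0.28  1.06 -0.59]
rotvec [ 0.001 -0.003 -0.003] shift [-0.0289  0.086   0.0349] tip LUh [-53.8  40.5  -6.9] F(LUh) [1.5 1.5 0.9] t 8.3 q [-0.39 -0.22  1.86  0.28  1.06 -0.59]
rotvec [ 0.001 -0.003 -0.003] shift [-0.0007  0.0892  0.0111] tip LUh [-53.8  40.5  -6.9] F(LUh) [1.5 1.5 0.9] t 8.3 q [-0.39 -0.22  1.86  0.28  1.06 -0.59]
```

Emit:
move_arm:
  steps: [0,0,0,0.004,0.009,0.006,0,0,0,0,-0.008,0.008,0.02,0,0,0,0,-0.02,0.0065,0.035,0,0,0,0,-0.025,0.04,0.035,0,0,0,0,-0.028,0.065,0.035,0,0,0,0,-0.029,0.086,0.035,0,0,0,0,-0.029,0.086,0.035,0,0,0,0,-0.019,0.087,0.027,0,0,0,0,-0.01,0.088,0.019,0,0,0,0,-0.001,0.089,0.011,0,0,0,0,-0.001,0.089,0.011,0]

```text
time: 9.4
tool_pos: [0.5638, 0.0133, 0.15]
ee_rot: [2.627, -0.001, 1.687]
wrist_force: [0.2, 0.1, -0.2]
width: 0.0007
finger_force: 0.0
```

```bash
python3 st.py 6; python3 arc.py 1 -.007 10 0 -10 -20 -30 -40 -50 -60 -70
```

```text
scene [(0.58, 'r', np.float64(75.0), 'th', np.float64(-101.3)), (0.26, 'r', np.float64(2.0), 'th', np.float64(-120.7))] phase [38.2, 110.2, -177.8, -105.8, -33.8]
top [(0.62, 'r', np.float64(82.0), 'th', np.float64(-110.6))] phase [45.2, 117.2, -170.8, -98.8, -26.8]
rotvec [ 0.    -0.004 -0.003] shift [ 0.0053 -0.0144  0.0043] tip LUh [34.9 54.4 -7. ] F(LUh) [ 1.3 -0.  -0.9] t 9.6 q [-0.17 -0.26  1.86  0.16  1.04 -0.33]
10.0 26.0 58.0 [ 0.0036 -0.0086  0.0031]
0.0 14.0 62.0 [ 0.0072 -0.0197  0.0059]
-10.0 4.0 64.0 [ 0.0095 -0.0296  0.0072]
-20.0 -6.0 64.0 [ 0.0107 -0.0401  0.0072]
-30.0 -17.0 62.0 [ 0.0107 -0.0508  0.0058]
-40.0 -27.0 58.0 [ 0.0095 -0.0615  0.0029]
-50.0 -37.0 52.0 [ 0.0069 -0.0717 -0.0016]
-60.0 -46.0 45.0 [ 0.0029 -0.081  -0.0075]
-70.0 -53.0 35.0 [-0.0022 -0.0889 -0.0147]
```

Emit:
move_arm:
  steps: [0,0,0,0.0035,-0.0085,0.003,0,0,0,0,0.0055,-0.014,0.0045,0,0,0,0,0.007,-0.0195,0.006,0,0,0,0,0.0085,-0.0245,0.0065,0,0,0,0,0.0095,-0.0295,0.007,0,0,0,0,0.01,-0.0345,0.007,0,0,0,0,0.0105,-0.04,0.007,0,0,0,0,0.0105,-0.0455,0.0065,0,0,0,0,0.0105,-0.051,0.006,0,0,0,0,0.01,-0.056,0.0045,0,0,0,0,0.0095,-0.0615,0.003,0,0,0,0,0.0085,-0.0665,0.001,0]

```text
time: 10.8
tool_pos: [0.5727, -0.0513, 0.1547]
ee_rot: [2.621, -0.004, 1.689]
wrist_force: [0.3, 6.5, 1.1]
width: 0.0005
finger_force: 2.5
```

```bash
python3 arc.py 1 -.007 -45 -50 -55 -60 -65 -70 -75; python3 st.py 7
```

```text
rotvec [-0.004 -0.003 -0.005] shift [-0.0033  0.0503  0.0029] tip LUh [-30.5  56.2  -7. ] F(LUh) [ 6.4  1.5 -0.1] t 10.8 q [-0.33 -0.22  1.83  0.25  1.07 -0.51]
-45.0 -32.0 55.0 [-0.0003 -0.0019 -0.0005]
-50.0 -37.0 52.0 [-0.0017 -0.0069 -0.003 ]
-55.0 -42.0 49.0 [-0.0035 -0.0117 -0.0057]
-60.0 -46.0 45.0 [-0.0057 -0.0162 -0.0089]
-65.0 -50.0 40.0 [-0.0081 -0.0204 -0.0123]
-70.0 -53.0 35.0 [-0.0108 -0.0242 -0.0161]
-75.0 -56.0 30.0 [-0.0139 -0.0275 -0.0201]
scene [(0.82, 'r', np.float64(79.0), 'th', np.float64(-155.9))] phase [64.5, 136.5, -151.5, -79.5, -7.5]
top [(0.65, 'r', np.float64(84.0), 'th', np.float64(-150.5))] phase [58.5, 130.5, -157.5, -85.5, -13.5]
```

Emit:
move_arm:
  steps: [0,0,0,-0.001,-0.005,-0.002,0,0,0,0,-0.0025,-0.0095,-0.0045,0,0,0,0,-0.0045,-0.014,-0.007,0,0,0,0,-0.0065,-0.018,-0.01,0,0,0,0,-0.0075,-0.02,-0.012,0,0,0,0,-0.0085,-0.0215,-0.013,0,0,0,0,-0.0085,-0.0215,-0.013,0,0,0,0,-0.0085,-0.0215,-0.013,0]

```text
time: 11.8
tool_pos: [0.5643, -0.0745, 0.1416]
ee_rot: [2.621, 0.001, 1.688]
wrist_force: [1.2, 1.9, 2.0]
width: 0.0005
finger_force: 1.3
```

```bash
python3 arc.py 1 -.007 -66 -68 -70 -72 -74 -76; python3 st.py 8
```

```text
rotvec [ 0.001 -0.003 -0.003] shift [0.0052 0.0736 0.016 ] tip LUh [-52.6  39.1  -7. ] F(LUh) [1.7 2.4 0.2] t 11.8 q [-0.39 -0.23  1.86  0.28  1.06 -0.59]
-66.0 -50.0 39.0 [-0.0002  0.0021 -0.    ]
-68.0 -52.0 37.0 [-0.0012  0.0006 -0.0015]
-70.0 -53.0 35.0 [-0.0024 -0.0009 -0.003 ]
-72.0 -54.0 33.0 [-0.0036 -0.0023 -0.0046]
-74.0 -56.0 31.0 [-0.0048 -0.0036 -0.0062]
-76.0 -57.0 29.0 [-0.006  -0.0049 -0.0079]
scene [(0.65, 'r', np.float64(75.0), 'th', np.float64(-177.0))] phase [29.5, 101.5, 173.5, -114.5, -42.5]
top [(0.93, 'r', np.float64(85.0), 'th', np.float64(-175.9))] phase [42.5, 114.5, -173.5, -101.5, -29.5]
```

Emit:
move_arm:
  steps: [0,0,0,0.003,0.009,0.007,0,0,0,0,-0.008,0.008,0.02,0,0,0,0,-0.02,0.0065,0.035,0,0,0,0,-0.03,0.006,0.06,0,0,0,0,-0.035,0.03,0.1,0,0,0,0,-0.035,0.07,0.125,0,0,0,0,-0.035,0.115,0.145,0,0,0,0,-0.035,0.16,0.165,0,0,0,0,-0.035,0.205,0.185,0,0,0,0,-0.035,0.25,0.195,0,0,0,0,-0.035,0.29,0.2,0]

```text
time: 13.1
tool_pos: [0.5291, 0.2172, 0.3428]
ee_rot: [2.619, 0.001, 1.688]
wrist_force: [0.9, -0.2, -0.0]
width: 0.0001
finger_force: 0.0
```

```bash
cat > fine.py <<'E'
from h import *
import sys
k=sys.argv[1]; out=[]
for n in("scene","top"):
    p,d=snapshot(n); np.savez(f"/tmp/{n}{k}.npz",p=p,d=d); v=spot_point(n,"valve")[:1]; c=cam(n)
    for x in v:
        o,dd=ray(c,x['uv']); s=((C0-o)@W0[:,2])/(dd@W0[:,2]); q=(o+s*dd-C0)@W0
        print(n,"valve",round(x['score'],2),(np.hypot(q[0],q[1])*1000).round(),np.degrees(np.arctan2(q[0],q[1])).round(1))
    ph=phase(n,p); print(n,"phase",[round(((ph[0]+72*j+180)%360)-180,1) for j in range(5)])
    out.append(rect(n,p,C0,YAW,0.,1400)[:,:,::-1])
cv2.imwrite(f"pics/f{k}.png",np.hstack(out))
E
python3 fine.py 9
python3 - <<'E'
from h import *
for n in("scene","top"):
    p=np.load(f"/tmp/{n}0.npz")['p']; print(n,"initial phase",phase(n,p)[0]-72)
E
```

```text
scene valve 0.79 77.0 177.6
scene phase [42.5, 114.5, -173.5, -101.5, -29.5]
top valve 0.75 81.0 -173.6
top phase [45.2, 117.2, -170.8, -98.8, -26.8]
scene initial phase -29.5
top initial phase -26.75
```

View pics/f9.png

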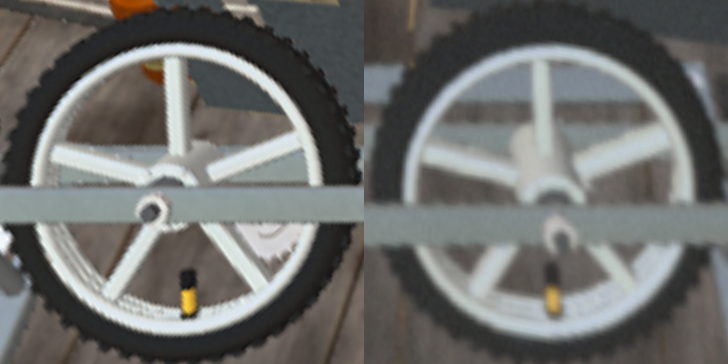

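The valve is near the bottom, with its stem slightly right of straight down (about 3–4° short). I'll measure it more precisely, using the valve and the top spoke together so that a centre offset cancels.

```bash
cat > meas.py <<'E'
from h import *
import sys
def edges(n,p,C,yaw,verbose=True):
    """L-position (mm) of top-spoke silhouette centre and valve, plane h=0"""
    S=4000; W=wheelR(yaw); im=rect(n,p,C,yaw,0.,S).astype(np.float32); N=im.shape[0]/2
    g=im.mean(2); sp=[]; va=[]
    for U in range(56,84,2):
        row=g[int(N-U*4),:]; x0=int(N-25*4); seg=row[x0:int(N+25*4)]
        seg=cv2.GaussianBlur(seg[None],(9,1),0)[0]; d=np.diff(seg); mid=np.argmax(np.convolve(seg,np.ones(52),'same')[60:140])+60
        a=mid-45+np.argmax(d[mid-45:mid]); b=mid+np.argmin(d[mid:mid+45]); sp.append((U,(100-(a+b)/2)/4,(b-a)/4))
    sat=im.max(2)-im.min(2); yl=(im[...,0]-im[...,2])
    for U in range(-88,-70,2):
        seg=np.clip(yl[int(N-U*4),int(N-100):int(N+100)]-60,0,None)
        if seg.sum()>300: va.append((U,(100-(seg*np.arange(200)).sum()/seg.sum())/4))
    sp=np.array(sp);va=np.array(va)
    if verbose: print(n,"spoke",np.median(sp[:,1:],0).round(2),sp[:,1].round(1),"valve",va[:,1].round(1) if len(va) else None)
    X=np.r_[sp[abs(sp[:,2]-14.5)<4][:,:2],va]
    # L = L0 + U*tan(a)
    w=np.r_[np.full(len(X)-len(va),1/max(1,len(X)-len(va))),np.full(len(va),1/len(va))]**.5
    s=np.linalg.lstsq(np.c_[np.ones(len(X)),X[:,0]]*w[:,None],X[:,1]*w,rcond=None)[0]
    print("  offset L0 %.2f mm, angle of top spoke to left %.2f deg"%(s[0],np.degrees(np.arctan(s[1]))))
if __name__=="__main__":
    k=sys.argv[1]
    for n,C in (("scene",[.5194,-.0269,.13]),("top",[.5214,-.0263,.13])):
        edges(n,np.load(f"/tmp/{n}{k}.npz")['p'],np.array(C),.1145)
E
python3 meas.py 9
```

```text
scene spoke [ 6.5 11.5] [5.5 5.8 6.1 6.  6.8 6.6 6.8 6.5 6.5 6.9 4.4 6.5 7.5 7.2] valve [-4.5 -4.6 -4.4 -4.4 -4.3 -3.9 -5.7]
  offset L0 1.37 mm, angle of top spoke to left 4.10 deg
top spoke [ 3.81 11.25] [2.9 3.  3.9 3.6 4.  3.8 3.9 3.8 3.9 3.6 3.9 3.9 3.6 3.9] valve [-5.1 -4.9 -4.8 -4.7 -4.8]
  offset L0 -0.17 mm, angle of top spoke to left 3.18 deg
```

Run:
```python
from h import *
tip(.035,.057,.05);tip(.035,.058,-.007)
```

```text
rotvec [ 0.003 -0.005 -0.005] shift [-0.0063 -0.2071 -0.1483] tip LUh [240.1 189.8 122.5] F(LUh) [-0.7  0.2 -0.2] t 13.3 q [ 0.37 -0.25  1.48 -0.13  1.4   0.24]
rotvec [ 0.003 -0.005 -0.005] shift [ 0.0377 -0.2021 -0.1841] tip LUh [240.1 189.8 122.5] F(LUh) [-0.7  0.2 -0.2] t 13.3 q [ 0.37 -0.25  1.48 -0.13  1.4   0.24]
```

Emit:
move_arm:
  steps: [0,0,0,-0.001,-0.045,-0.006,0,0,0,0,-0.003,-0.09,-0.015,0,0,0,0,-0.006,-0.133,-0.03,0,0,0,0,-0.006,-0.173,-0.055,0,0,0,0,-0.006,-0.2,-0.09,0,0,0,0,-0.006,-0.207,-0.13,0,0,0,0,-0.006,-0.207,-0.148,0,0,0,0,-0.006,-0.207,-0.148,0,0,0,0,0.009,-0.205,-0.16,0,0,0,0,0.024,-0.204,-0.172,0,0,0,0,0.0375,-0.202,-0.184,0,0,0,0,0.0375,-0.202,-0.184,0]

```text
time: 14.5
tool_pos: [0.5667, 0.0129, 0.1566]
ee_rot: [2.624, 0.0, 1.687]
wrist_force: [-0.2, 0.3, 0.0]
width: 0.0005
finger_force: 0.0
```

Run:
```python
from h import *
tip(.022,.062,-.007);tip(.0165,.062,-.007)
```

```text
rotvec [ 0.001 -0.006 -0.003] shift [ 0.0038 -0.0117  0.0025] tip LUh [34.  58.6 -6.8] F(LUh) [ 0.3 -0.1  0.1] t 14.5 q [-0.17 -0.26  1.85  0.16  1.05 -0.33]
rotvec [ 0.001 -0.006 -0.003] shift [ 0.0044 -0.0172  0.0025] tip LUh [34.  58.6 -6.8] F(LUh) [ 0.3 -0.1  0.1] t 14.5 q [-0.17 -0.26  1.85  0.16  1.05 -0.33]
```

Emit:
move_arm:
  steps: [0,0,0,0.002,-0.006,0.0015,0,0,0,0,0.0035,-0.0105,0.0025,0,0,0,0,0.004,-0.012,0.0025,0,0,0,0,0.004,-0.013,0.0025,0,0,0,0,0.004,-0.014,0.0025,0,0,0,0,0.0045,-0.015,0.0025,0,0,0,0,0.0045,-0.016,0.0025,0,0,0,0,0.0045,-0.017,0.0025,0,0,0,0,0.0045,-0.017,0.0025,0,0,0,0,0.0045,-0.017,0.0025,0]

```text
time: 15.5
tool_pos: [0.5711, -0.0031, 0.1598]
ee_rot: [2.622, -0.0, 1.688]
wrist_force: [1.0, 2.7, 1.6]
width: 0.0002
finger_force: 1.4
```

Run:
```python
from h import *
np.set_printoptions(precision=1,suppress=True)
tip(.0165,.062,-.007)
p,d=snapshot("wrist"); c=cam("wrist"); 
# spoke bright silhouette: for U, sample along L at h=.007 plane (front face)
g=p.mean(2).astype(np.float32)
for h in (0.,.007):
  for U in (.055,.065,.075,.083):
    Ls=np.arange(-.02,.03,.0005); v=[cv2.getRectSubPix(g,(1,1),tuple(map(float,proj(c,LU(l,U,h)))))[0,0] for l in Ls]
    dv=np.diff(v); a,b=np.argmax(dv),np.argmin(dv); print(h,U,"edges L mm",Ls[a]*1000,Ls[b]*1000)
cv2.imwrite("pics/w5.png",p[:,:,::-1])
n="top"
p,d=snapshot(n); np.savez("/tmp/topA.npz",p=p); p,d=snapshot("scene"); np.savez("/tmp/sceneA.npz",p=p)
from meas import edges
for n,C in (("scene",[.5194,-.0269,.13]),("top",[.5214,-.0263,.13])):
    try: edges(n,np.load(f"/tmp/{n}A.npz")['p'],np.array(C),.1145)
    except Exception as e: print(n,e)
```

```text
rotvec [ 0. -0. -0.] shift [ 0. -0. -0.] tip LUh [17.6 62.6 -6.7] F(LUh) [2.6 2.  0. ] t 15.5 q [-0.2 -0.2  1.8  0.2  1.1 -0.4]
0.0 0.055 edges L mm -3.9999999999999862 27.000000000000043
0.0 0.065 edges L mm 29.000000000000043 -12.999999999999995
0.0 0.075 edges L mm 1.734723475976807e-14 29.000000000000043
0.0 0.083 edges L mm 1.5000000000000187 10.000000000000027
0.007 0.055 edges L mm -0.4999999999999831 28.500000000000043
0.007 0.065 edges L mm -19.5 -8.49999999999999
0.007 0.075 edges L mm 3.5000000000000204 -19.0
0.007 0.083 edges L mm 5.000000000000022 13.50000000000003
scene spoke [ 3.1 11.8] [3.  2.8 2.9 3.  3.5 3.2 3.1 2.6 3.1 3.1 3.2 3.2 3.4 3.1] valve [-0.7 -0.4 -0.7 -0.5 -0.6 -0.4]
  offset L0 1.44 mm, angle of top spoke to left 1.37 deg
top spoke [-1.1  9.9] [ 9.8  6.4 -6.8 -4.5 -3.1 -2.6 -1.9 -1.4 -1.6 -0.8 -0.8  0.1  0.4  0.5] valve None
top all the input arrays must have same number of dimensions, but the array at index 0 has 2 dimension(s) and the array at index 1 has 1 dimension(s)
```

View pics/w5.png

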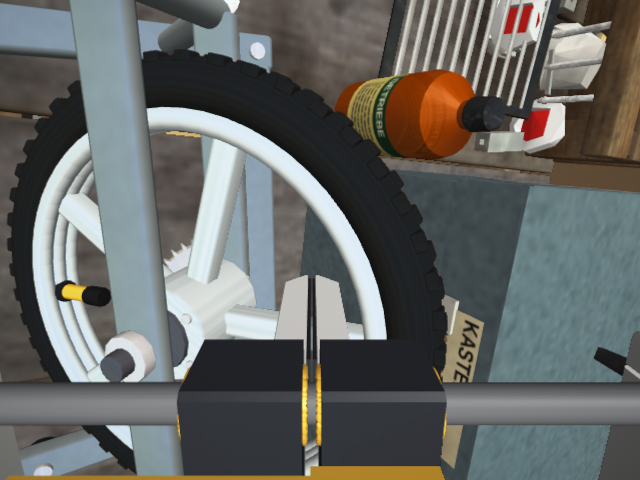

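The wrist view shows the finger against the top spoke and the valve (85,293) nearly opposite. About 1° remains, so I push 1 mm more, then withdraw.

Emit:
move_arm:
  steps: [0,0,0,0,-0.0005,0,0,0,0,0,0,-0.001,0,0,0,0,0,0,-0.001,0,0,0,0,0,-0.001,0.004,0,0,0,0,0,-0.003,0.012,0,0,0,0,0,-0.015,0.022,0,0]

```text
time: 16.25
tool_pos: [0.5556, 0.0185, 0.1588]
ee_rot: [2.624, 0.001, 1.687]
wrist_force: [0.5, 0.4, -0.4]
width: 0.0001
finger_force: 0.0
```

Emit:
move_arm:
  steps: [0,0,0,-0.015,0,0.014,0,0,0,0,-0.025,0.002,0.04,0,0,0,0,-0.028,0.03,0.075,0,0,0,0,-0.028,0.07,0.1,0,0,0,0,-0.028,0.115,0.12,0,0,0,0,-0.028,0.16,0.14,0,0,0,0,-0.028,0.2,0.16,0,0,0,0,-0.028,0.24,0.17,0,0,0,0,-0.028,0.24,0.17,0]

```text
time: 17.15
tool_pos: [0.5273, 0.2637, 0.3308]
ee_rot: [2.62, -0.001, 1.695]
wrist_force: [0.9, -0.3, 0.3]
width: 0.0003
finger_force: 0.0
```

```bash
python3 fine.py 10; python3 meas.py 10
```

```text
scene valve 0.6 79.0 176.1
scene phase [33.8, 105.8, 177.8, -110.2, -38.2]
top valve 0.58 88.0 -179.1
top phase [45.2, 117.2, -170.8, -98.8, -26.8]
scene spoke [ 2.38 11.25] [2.6 2.4 2.4 2.4 2.  2.6 2.4 2.4 2.2 2.6 2.2 2.2 2.1 2.1] valve [ 0.6  0.6  0.8  0.4  0.5  0.1 -1.6]
  offset L0 1.36 mm, angle of top spoke to left 0.79 deg
top spoke [-0.62 11.38] [-0.5 -0.6 -0.4 -0.5 -0.6 -0.5 -0.6 -0.8 -0.5 -0.6 -0.8 -0.8 -0.6 -0.8] valve [0.  0.1 0.1 0.1 0.5]
  offset L0 -0.26 mm, angle of top spoke to left -0.29 deg
```

View pics/f10.png

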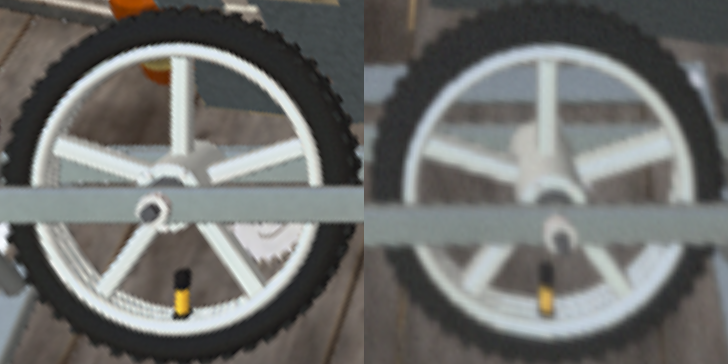

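Both views show the top spoke upright and the valve at the bottom, within about 0.5°. The arm is clear, so I hand in.

```bash
python3 -c "
from bench import *
print(close_job())"
```

```text
the job is handed in; nothing more can be done
None
```

The valve is at the lowest point of the rim, within about 1° in both camera views, with its stem pointing up at the hub; the wheel is still, the arm is clear, and the job was handed in at about 17 s of the 54 s allowed (no loose part was approached, though I did not re-measure them).

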